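# Point-and-check of a hose-joint kit

### The job

Do the point-and-check of the hose-joint kit before the watch changes: with the tip of the gripper held 1 to 3 cm above it and touching nothing, point at the barbed brass fitting in the steel tray, then at the middle of the white tape reel, then at the open jaw of the larger spanner, keeping still for two seconds over each. Rise well clear between them, so that you point at no other part of the kit (the threaded fitting, the nut, the black tape, the smaller spanner, the larger spanner's ring end). Finish while still pointing at the open jaw, everything left lying exactly where it was.

Things in the scene. Friction and masses are not known exactly. Their poses are not given: they have to be found in the camera images.
- steel_tray: open grey sheet-steel tray, 91 x 156 mm, walls 36 mm high and 2 mm thick, floor 2 mm thick, fixed to the bench; origin at the centre of its underside, x across, y along its length, z up. The three fittings stand on its floor in a row along y, about 45 mm apart, in any order
- barb: barbed brass hose fitting standing upright in the steel tray: a round foot and three smooth stacked barbs; 21 mm across, 31 mm high; origin at the centre of its underside. TO BE POINTED AT FIRST
- barb_top (a point): centre of the top of the barbed brass fitting, 31 mm above its underside (about 33 mm above the bench, a little below the tray's rim)
- nipple: threaded brass fitting standing in the same tray: hexagon foot and screw thread; 19 x 22 mm, 27 mm high; origin at the centre of its underside. Not to be pointed at
- nipple_top (a point): centre of the top of the threaded brass fitting, 27 mm above its underside
- nut: pale grey hexagon union nut with a hole, lying flat in the same tray, 26 x 27 mm, 14 mm high; origin at the centre of its underside. Not to be pointed at
- nut_top (a point): centre of the nut's upper face, 14 mm above its underside
- white_tape: reel of white sealing tape with a blue core, lying flat on the bench, 52 mm across, 16 mm high; origin at the centre of its underside. TO BE POINTED AT SECOND, at its middle
- white_tape_top (a point): centre of the white reel at the height of its upper face, 16 mm above the bench
- dark_tape: roll of black tape with a pale core, lying flat on the bench, 72 mm across, 19 mm high; origin at the centre of its underside. Not to be pointed at
- dark_tape_top (a point): centre of the black roll at the height of its upper face, 19 mm above the bench
- big_spanner: larger bright steel combination spanner lying flat, 159 mm long, 28 mm wide, 8 mm thick; its length lies along its own y: open jaw at the -y end, closed ring at the +y end; origin at the centre of its underside. It may lie nearer to the robot or farther away than the smaller one, and the two jaws lie at contrary ends (one to the left, one to the right)
- big_jaw (a point): middle of the open jaw of the larger spanner, on its upper face, 8 mm above the bench, 66 mm from the spanner's middle. TO BE POINTED AT THIRD AND LAST
- big_ring (a point): middle of the closed ring end of the larger spanner, on its upper face. Not to be pointed at
- small_spanner: smaller bright steel combination spanner, 137 mm long, 23 mm wide, 8 mm thick, lying flat and roughly parallel to the larger one, 70 to 155 mm from it; open jaw at its own -y end; origin at the centre of its underside. Not to be pointed at
- small_jaw (a point): middle of the open jaw of the smaller spanner, on its upper face. Not to be pointed at
- small_ring (a point): middle of the closed ring end of the smaller spanner, on its upper face. Not to be pointed at
Things that resemble listed ones, but are neither listed nor needed, are in the scene too. What is shaped like the barb but green is not meant.

How it is judged (in metres and radians):
On the way, in this order (a step that is already met when the one before it is completed fails the run):
1. point at the barbed brass fitting, just above it, for two seconds (horizontal distance between the grasp point and barb_top below 0.018 m and z of the grasp point in the frame of barb_top between 0.02 and 0.062 m), for 1.8 s.
2. point at the middle of the white tape reel for two seconds (horizontal distance between the grasp point and white_tape_top below 0.018 m and z of the grasp point in the frame of white_tape_top between 0.02 and 0.062 m), for 1.8 s.
3. point at the open jaw of the larger spanner for two seconds (horizontal distance between the grasp point and big_jaw below 0.018 m and z of the grasp point in the frame of big_jaw between 0.02 and 0.062 m), for 1.8 s.
At the end, for the whole second after the job is handed in: The gripper is still pointing at the open jaw of the larger spanner (TCP within 18 mm sideways of it and 20 to 62 mm above its upper face; the fingertips reach 19 mm below the TCP), and every part of the kit lies within 5 mm of where it was at the start (all of step 3 and distance of each of barb, nipple, nut, white_tape, dark_tape, big_spanner, small_spanner from where it was at the start of the episode below 0.005 m); the robot touches nothing.
It fails at once if the robot touches anything (more than 0.5 N) (contact force between any of the fingers, the arm and anything else above 0.5 N).
It fails at once if a part of the kit is moved or lifted by more than 5 mm (not (distance of barb from where it was at the start of the episode below 0.005 m) or not (distance of nipple from where it was at the start of the episode below 0.005 m) or not (distance of nut from where it was at the start of the episode below 0.005 m) or not (distance of white_tape from where it was at the start of the episode below 0.005 m) or not (distance of dark_tape from where it was at the start of the episode below 0.005 m) or not (distance of big_spanner from where it was at the start of the episode below 0.005 m) or not (distance of small_spanner from where it was at the start of the episode below 0.005 m)).
It fails at once if the gripper points low at a wrong part of the kit (TCP within 12 mm sideways, less than 55 mm above it) ((horizontal distance between the grasp point and nipple_top below 0.012 m and z of the grasp point in the frame of nipple_top below 0.055 m) or (horizontal distance between the grasp point and nut_top below 0.012 m and z of the grasp point in the frame of nut_top below 0.055 m) or (horizontal distance between the grasp point and dark_tape_top below 0.012 m and z of the grasp point in the frame of dark_tape_top below 0.055 m) or (horizontal distance between the grasp point and big_ring below 0.012 m and z of the grasp point in the frame of big_ring below 0.055 m) or (horizontal distance between the grasp point and small_jaw below 0.012 m and z of the grasp point in the frame of small_jaw below 0.055 m) or (horizontal distance between the grasp point and small_ring below 0.012 m and z of the grasp point in the frame of small_ring below 0.055 m)).
It also fails if it takes over 58 s, if anything falls off the work surface, if the arm or the gripper's body presses on something with over 40 N, if the wrist force passes 120 N, or if a joint passes its speed limit or range.

### The arm

A 6-joint arm with a two-finger parallel gripper is mounted at the origin on a cart in front of the work surface, level with it; the furniture and walls round the work are solid. World frame = base frame: x ahead of the robot, y to its left, z up, the work surface at z = 0. Lengths are in mm, angles in rad, forces in N, time in s.
With the tool pointing down it reaches from about 275 to 775 mm from the base axis. Payload 14.6 kg.
Tool frame: the origin (TCP) lies between the finger pads, 19 mm behind the fingertips; this is the grasp point; z points along the fingers, y is the line along which they close (so a half turn about z gives the same grasp; the last joint's range is limited). The gripper opens to 85 mm and grips with 20 to 120 N. Pads are 22 mm wide; open, the fingers measure 114 mm over their backs; the gripper's body (76 mm by 85 mm) begins 54 mm behind the grasp point. The pads swing forward as they close: fully open they stand 13 mm farther back than shut.
Start: joints at [1.049, 0.263, -0.048, 1.259, 0, 1.415], TCP at [188.285, 490.078, 249.978] pointing down, gripper open.
Joint ranges: [-2.65, 2.65], [-0.89, 1.7], [-1.18, 1.37], [-2.13, 2.11], [-1.35, 1.29], [-3.14, 3.14]. Speed limits (rad/s): [1.89, 1.89, 2.57, 2.79, 3.14, 3.14].

### API

Orientations are given as a unit quaternion [w, x, y, z].
In Python, from workcell import r gives the robot as it stands.
- The arm moves only by the shell command python3 -m crank 'ROWS' [FORCE]. ROWS is text: rows parted by semicolons, each of 7 numbers parted by spaces: the gripper's target within -1 to 1 (shut at 1, half-way at 0, fully open at -1), then the shift along the tool's x, y, z in cm, then the turn, a rotation vector about the tool's x, y, z in rad. A call has 1 to 10 rows; each row is the pose to reach, as a shift and turn from the pose commanded when the call began, along the tool's axes at that moment; what a row does not reach only later rows make up. A row lasts 1/12 s, in which the tool goes at most 41.7 mm and 7.16 degrees, less where a joint would pass 70% of its speed; a pose out of reach is approached as far as the arm can. A call with a gripper value outside its range is refused whole. The fingers move at their own pace and stop on an object; FORCE is the grip in N (left out, the last holds). Time passes only in rows, so rows that repeat a pose let the fingers close. It gives the time, the measured TCP pose, the force, the opening and the grip force at its end, in the units of the state.
- r.state(): the state, without advancing time (a new reading comes with each control period).
- r.grab_frame(name): name is "scene" or "top" or "wrist"; returns the picture (400x640x3 uint8, blue, green, red); there is no depth.
- r.camera_info(name): a dict with "fx", "fy", "cx", "cy" (pixels), "extrinsics" (4x4, takes a point from world to camera coordinates). Camera axes: x right, y up, looking along -z (the intrinsics and any distortion apply to the point x, -y, -z); pixel columns grow to the right and rows downward; lengths in mm; the calibration is good to about 2 mm. A picture is of the moment at which its call begins: read the wrist's pose just before it. camera_info takes no time and is no camera call; for the wrist camera it gives the pose at the moment of the call.
- r.finish_job(): hands the job in; it is judged then, once.
The state is a dict: "time": time; "joint_pos": joint angles; "dq": joint speeds; "tau": joint torques, N m; "tool_pos": TCP position; "tool_rot": TCP orientation; "wrist_force": force on the tool from outside, world axes, zero at the start; "moment": the same for the moment, N m; "finger_gap": opening from 0.0 (shut) to 1.0 (fully open); "finger_force": force on a finger pad.
Only numpy, scipy, OpenCV 4.12 (cv2) and the standard library are available. Lean on these libraries where they do the work, as an engineer would, in place of code of your own. Each camera call takes 0.05 s, during which the arm holds its last target. There are 200 camera calls.

## Working session

There is one attempt and no reset: what is moved stays moved. The work goes in short steps, Python scripts to look and compute and a shell command to move; the robot and the scene stay as the last step left them, time stands still between calls to the robot, and variables do not carry over. Pictures are saved under pics/ and viewed, at most 10 in all, crops included, and the job is handed in when it is done.

```bash
mkdir -p pics; cat > h.py <<'E'
import numpy as np, cv2
from workcell import r
def ray(info,u,v):
    E=np.array(info["extrinsics"],float);R=E[:3,:3];c=-R.T@E[:3,3]
    d=R.T@np.array([(u-info["cx"])/info["fx"],-(v-info["cy"])/info["fy"],-1.]);return c,d
def onplane(info,u,v,z):
    c,d=ray(info,u,v);return c+d*(z-c[2])/d[2]
E
python3 - <<'E'
from h import *
for n in("scene","top","wrist"):
    i=r.camera_info(n);im=r.grab_frame(n);cv2.imwrite(f"pics/{n}0.png",im)
    print(n,{k:(np.round(v,2).tolist() if k=="extrinsics" else v) for k,v in i.items()})
print(r.state())
E
```

```text
scene {'fx': 382.1345814664314, 'fy': 382.1345814664314, 'cx': 315.56458821554054, 'cy': 198.867149021682, 'extrinsics': [[0.9, -0.43, 0.02, -453.15], [0.18, 0.43, 0.88, -142.33], [-0.39, -0.8, 0.47, -672.35], [0.0, 0.0, 0.0, 1.0]]}
top {'fx': 377.15649580841216, 'fy': 377.15649580841216, 'cx': 317.57327637586883, 'cy': 198.77087831600107, 'extrinsics': [[-0.02, -1.0, -0.03, 58.91], [1.0, -0.02, 0.08, -516.44], [-0.08, -0.02, 1.0, -985.68], [0.0, 0.0, 0.0, 1.0]]}
wrist {'fx': 351.18261419541545, 'fy': 351.18261419541545, 'cx': 318.2621218331198, 'cy': 202.5503628257405, 'extrinsics': [[0.36, 0.93, -0.0, -525.14], [-0.89, 0.34, -0.31, 39.66], [-0.29, 0.11, 0.95, -380.73], [0.0, 0.0, 0.0, 1.0]]}
{'time': 0.15, 'joint_pos': array([ 1.04870084e+00,  2.63413630e-01, -4.87827289e-02,  1.25943116e+00,
        7.84176996e-06,  1.41550363e+00]), 'dq': array([-0.00076957, -0.00239656,  0.00232999, -0.00024679,  0.00087074,
        0.00016103]), 'tau': array([ 1.79246203e-03, -6.37826729e+01,  3.84649765e+01,  1.05899497e-02,
       -7.50663276e-05,  1.90189820e-05]), 'tool_pos': array([188.17774583, 489.89624947, 249.63835894]), 'tool_rot': array([-1.41782490e-04,  1.82374959e-01,  9.83228967e-01, -3.90683650e-04]), 'wrist_force': array([-0.38093852, -0.34746273,  0.55539488]), 'moment': array([ 0.09049918, -0.01512162, -0.00527588]), 'finger_force': 0.0, 'finger_gap': 1.0044049219409923}
```

View pics/top0.png

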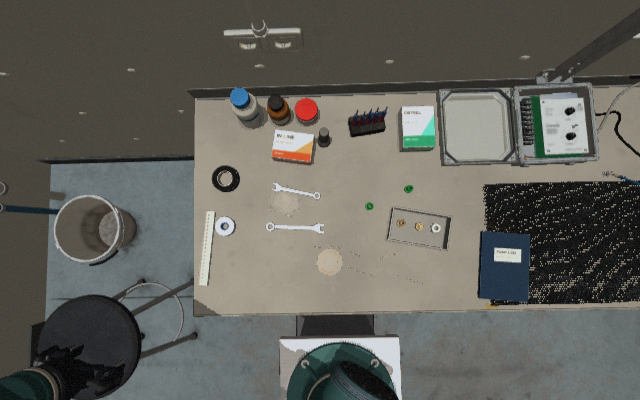

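View pics/scene0.png

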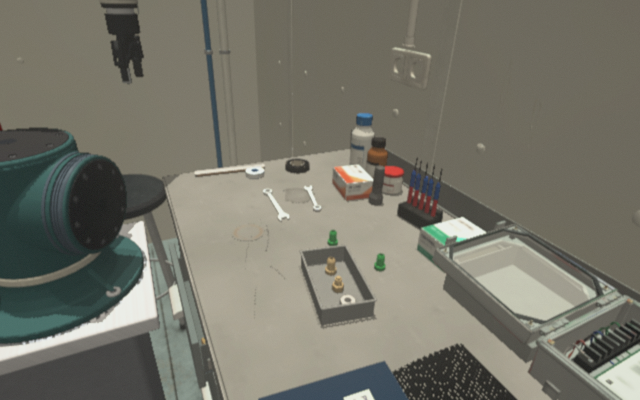

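The top view shows the tray at (419,229) with three fittings at (402,223), (418,227) and (436,229), and green decoys outside it. The white reel is at (225,226) and the black roll at (226,178). One spanner runs (268,227)–(322,229), the other (277,187)–(319,195). In the scene view the barb looks like the fitting farthest from the nut. I'll zoom in to check.

```bash
python3 - <<'E'
from h import *
t=cv2.imread("pics/top0.png");s=cv2.imread("pics/scene0.png")
f=lambda im,x,y,w,h,k:cv2.resize(im[y:y+h,x:x+w],None,fx=k,fy=k,interpolation=cv2.INTER_CUBIC)
a=f(t,200,155,133,100,6)[:,:798]
b=f(t,380,198,80,60,5);c=f(s,295,235,80,60,5)
cv2.imwrite("pics/c1.png",a);cv2.imwrite("pics/c2.png",np.hstack([b,c]))
E
```

```text
(no output)
```

View pics/c1.png

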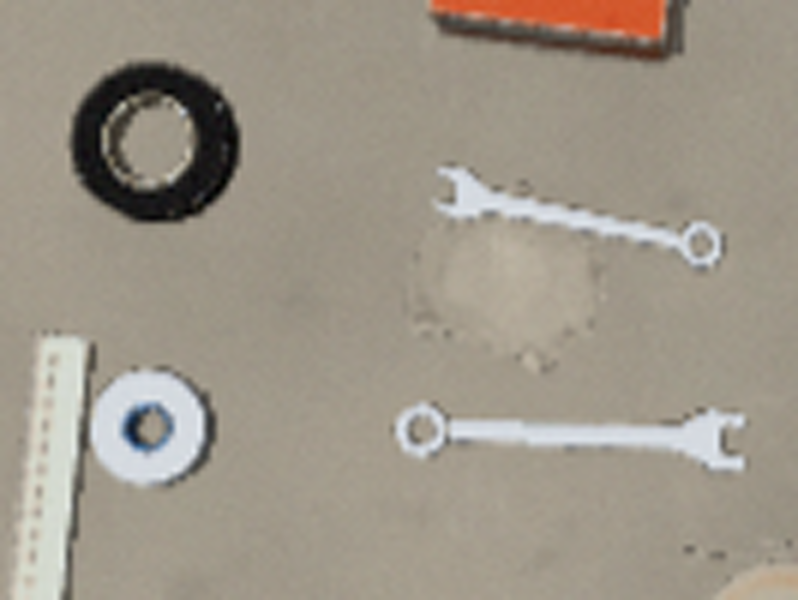

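View pics/c2.png

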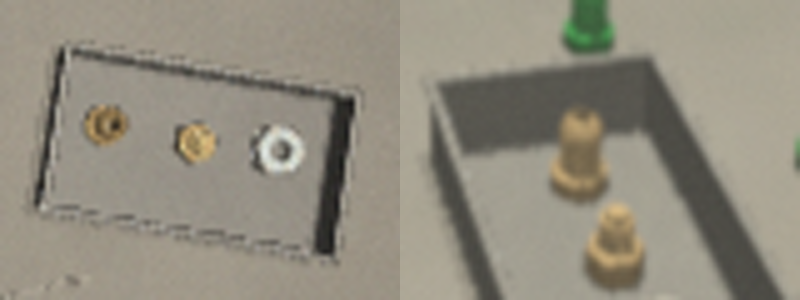

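The crops show the larger spanner as the lower one, with its jaw to the right (crop 715,440) and ring left (421,431). The reel's centre is at crop (150,428). The barb, with a round foot and tall stacked barbs, is leftmost in the tray (crop 105,124), and in the scene view its top is at crop (580,112). The middle fitting has a hexagon foot, so that is the nipple.

```bash
cat > pts.py <<'E'
from h import *
it=r.camera_info("top");isc=r.camera_info("scene")
g=lambda x,y,x0,y0,k:(x0+(x+.5)/k-.5,y0+(y+.5)/k-.5)
P={}
def p(n,uv,z): P[n]=onplane(it,*uv,z)
A=lambda x,y:g(x,y,200,155,6);B=lambda x,y:g(x,y,380,198,5)
p("barb",B(107,125),31);p("nip",B(197,142),27);p("nut",B(279,149),16)
p("white",A(150,428),16);p("dark",A(155,141),19);p("jaw",A(715,440),8);p("ring",A(421,431),8);p("jtip",A(743,441),8);p("rtip",A(395,431),8)
p("sjaw",A(452,192),8);p("sring",A(702,244),8)
E
python3 - <<'E'
from pts import *
for k,v in P.items():print(k,v.round(1))
print("big len",np.linalg.norm(P["jtip"]-P["rtip"]))
c,d=ray(it,*(380+(107.5)/5-.5,198+125.5/5-.5)); c2,d2=ray(isc,295+180.5/5-.5,235+112.5/5-.5)
s=np.linalg.lstsq(np.c_[d,-d2],c2-c,rcond=None)[0];print("barb2",c+d*s[0],c2+d2*s[1])
s=r.state();from scipy.spatial.transform import Rotation as R
q=s["tool_rot"];print(R.from_quat([*q[1:],q[0]]).as_matrix().round(3),s["tool_pos"])
E
```

```text
barb [ 448.9 -170.7   31. ]
nip [ 439.  -218.1   27. ]
nut [ 434.4 -263.8   16. ]
white [451.  298.9  16. ]
dark [580.3 295.6  19. ]
jaw [440.   45.8   8. ]
ring [447.1 178.2   8. ]
jtip [439.3  33.2   8. ]
rtip [447.3 189.9   8. ]
sjaw [555.1 162.8   8. ]
sring [528.5  49.7   8. ]
big len 156.898448833563
barb2 [ 448.9046947  -170.28998922   32.91648365] [ 450.01293153 -170.80582628   33.03549896]
[[-0.933  0.359 -0.   ]
 [ 0.359  0.933 -0.001]
 [ 0.    -0.001 -1.   ]] [188.17774583 489.89624947 249.63835894]
```

```bash
python3 -m crank '1 -3 -3.2 0.5 0 0 0;1 -6 -6.5 1 0 0 0;1 -9 -9.8 2 0 0 0;1 -12 -13 3 0 0 0;1 -15 -16.3 4 0 0 0;1 -18 -19.6 5 0 0 0;1 -21 -22.9 5 0 0 0;1 -24 -26.1 5 0 0 0;1 -24 -26.1 5 0 0 0;1 -24 -26.1 5 0 0 0'
```

```text
time: 0.98
tool_pos: [320.1, 156.7, 199.9]
tool_rot: [0.0, 0.185, 0.983, -0.0]
wrist_force: [0.3, 0.4, -0.0]
finger_gap: -0.001
finger_force: 0.0
```

```bash
python3 -m crank '1 -3 -3.2 0.5 0 0 0;1 -6 -6.5 1 0 0 0;1 -9 -9.8 2 0 0 0;1 -12 -13 3 0 0 0;1 -15 -16.3 4 0 0 0;1 -18 -19.6 5 0 0 0;1 -21 -22.9 5 0 0 0;1 -23.8 -25.9 5 0 0 0;1 -23.8 -25.9 5 0 0 0;1 -23.8 -25.9 5 0 0 0'
cat > close.py <<'E'
import sys
from pts import *
from scipy.spatial.transform import Rotation as R
i=r.camera_info("wrist");s=r.state();im=r.grab_frame("wrist")
E=np.array(i["extrinsics"])
def proj(p):
    c=E[:3,:3]@p+E[:3,3];return i["fx"]*c[0]/-c[2]+i["cx"],i["fy"]*-c[1]/-c[2]+i["cy"]
cv2.imwrite(f"pics/raw_{sys.argv[1]}.png",im)
for k,v in P.items():
    u=np.array(proj(v));
    if 0<u[0]<640 and 0<u[1]<400: cv2.drawMarker(im,tuple(int(a) for a in u.round()),(255,0,255),cv2.MARKER_CROSS,9,1);print(k,u.round())
cv2.imwrite(f"pics/{sys.argv[1]}.png",im);print(s["tool_pos"])
E
python3 close.py w1
```

```text
time: 1.82
tool_pos: [449.9, -170.8, 149.4]
tool_rot: [0.0, 0.184, 0.983, -0.0]
wrist_force: [-0.7, 0.9, -0.6]
finger_gap: 0.002
finger_force: 0.0
barb [317. 203.]
nip [253. 211.]
nut [200. 221.]
jaw [596.  77.]
jtip [578.  83.]
sring [616. 187.]
[ 449.92516757 -170.76533048  149.3753603 ]
```

View pics/w1.png

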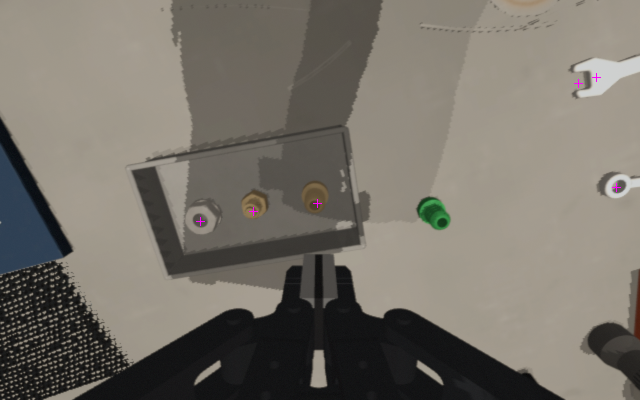

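The wrist view confirms the projected marks: barb at (317,203), nipple at (253,211), nut at (200,221). Next I descend over the barb and hold.

```bash
python3 -m crank '1 0 0 2 0 0 0;1 0 0 4 0 0 0;1 0 0 5.5 0 0 0;1 0 0 6.6 0 0 0;1 0 0 7.4 0 0 0;1 0 0 7.4 0 0 0;1 0 0 7.4 0 0 0;1 0 0 7.4 0 0 0;1 0 0 7.4 0 0 0;1 0 0 7.4 0 0 0'
for i in 1 2 3; do python3 -m crank '1 0 0 0 0 0 0;1 0 0 0 0 0 0;1 0 0 0 0 0 0;1 0 0 0 0 0 0;1 0 0 0 0 0 0;1 0 0 0 0 0 0;1 0 0 0 0 0 0;1 0 0 0 0 0 0;1 0 0 0 0 0 0;1 0 0 0 0 0 0' | head -2; done
```

```text
time: 2.7
tool_pos: [448.3, -166.8, 76.6]
tool_rot: [0.0, 0.182, 0.983, -0.0]
wrist_force: [0.8, 0.2, -0.9]
finger_gap: -0.003
finger_force: 0.0
time: 3.53
tool_pos: [448.0, -166.8, 76.0]
time: 4.37
tool_pos: [448.0, -166.8, 76.0]
time: 5.2
tool_pos: [448.0, -166.8, 76.0]
```

```bash
python3 -m crank '1 0 0 -3 0 0 0;1 0 0 -6 0 0 0;1 0 0 -9 0 0 0;1 1 2.7 -10 0 0 0;1 2.4 6.4 -10 0 0 0;1 3.7 10 -10 0 0 0;1 5 13.5 -10 0 0 0;1 6.5 17 -10 0 0 0;1 8 21 -10 0 0 0;1 8 21 -10 0 0 0'
python3 -m crank '1 1 2.7 0 0 0 0;1 2.4 6.4 0 0 0 0;1 3.7 10 0 0 0 0;1 5 13.5 0 0 0 0;1 6.5 17 0 0 0 0;1 8 21 0 0 0 0;1 8.4 22.6 0 0 0 0;1 8.4 22.6 0 0 0 0;1 8.4 22.6 0 0 0 0;1 8.4 22.6 0 0 0 0'
python3 close.py w2
```

```text
time: 6.03
tool_pos: [447.8, 63.5, 176.1]
tool_rot: [-0.0, 0.18, 0.984, 0.001]
wrist_force: [-0.3, -1.1, -0.2]
finger_gap: 0.004
finger_force: 0.0
time: 6.87
tool_pos: [451.1, 298.4, 175.8]
tool_rot: [-0.0, 0.182, 0.983, -0.0]
wrist_force: [-1.0, -0.1, -0.1]
finger_gap: 0.003
finger_force: 0.0
white [318. 188.]
dark [364. 314.]
jaw [ 61. 269.]
ring [191. 229.]
jtip [ 49. 273.]
rtip [203. 224.]
sjaw [228. 328.]
sring [114. 341.]
[451.08869003 298.44174832 175.84138033]
```

View pics/w2.png

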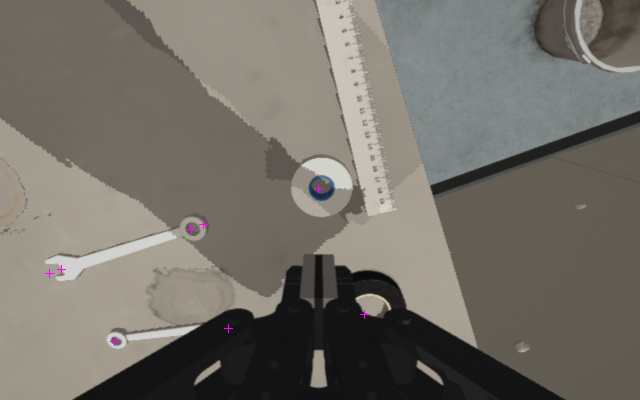

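The reel's centre appears at (321,187) against the predicted (318,188), which agrees. Next I descend and hold.

```bash
python3 -m crank '1 0 0 3 0 0 0;1 0 0 6 0 0 0;1 0 0 8 0 0 0;1 0 0 10 0 0 0;1 0 0 11 0 0 0;1 0 0 11.8 0 0 0;1 0 0 11.8 0 0 0;1 0 0 11.8 0 0 0;1 0 0 11.8 0 0 0;1 0 0 11.8 0 0 0'
for i in 1 2 3; do python3 -m crank '1 0 0 0 0 0 0;1 0 0 0 0 0 0;1 0 0 0 0 0 0;1 0 0 0 0 0 0;1 0 0 0 0 0 0;1 0 0 0 0 0 0;1 0 0 0 0 0 0;1 0 0 0 0 0 0;1 0 0 0 0 0 0;1 0 0 0 0 0 0' | head -2; done
```

```text
time: 7.75
tool_pos: [451.8, 299.1, 58.8]
tool_rot: [0.001, 0.183, 0.983, 0.0]
wrist_force: [0.9, 0.3, 0.6]
finger_gap: 0.006
finger_force: 0.0
time: 8.58
tool_pos: [451.2, 299.0, 58.0]
time: 9.42
tool_pos: [451.3, 299.0, 58.0]
time: 10.25
tool_pos: [451.3, 299.1, 58.0]
```

```bash
python3 -m crank '1 0 0 -3 0 0 0;1 0 0 -6 0 0 0;1 0 0 -9 0 0 0;1 0 0 -11 0 0 0;1 -1 -3 -11 0 0 0;1 -2 -6 -11 0 0 0;1 -3 -9 -11 0 0 0;1 -4 -12 -11 0 0 0;1 -4 -12 -11 0 0 0;1 -4 -12 -11 0 0 0'
python3 -m crank '1 -1 -3 0 0 0 0;1 -2 -6 0 0 0 0;1 -3 -9 0 0 0 0;1 -4 -12 0 0 0 0;1 -4 -12 0 0 0 0;1 -4 -12 0 0 0 0;1 -4 -12 0 0 0 0'
python3 close.py w3
```

```text
time: 11.08
tool_pos: [445.6, 171.6, 168.2]
tool_rot: [0.0, 0.184, 0.983, 0.0]
wrist_force: [0.7, 1.2, 0.4]
finger_gap: -0.001
finger_force: 0.0
time: 11.67
tool_pos: [440.1, 47.0, 168.0]
tool_rot: [-0.0, 0.182, 0.983, 0.0]
wrist_force: [0.5, -0.0, 0.1]
finger_gap: 0.002
finger_force: 0.0
barb [ 83. 293.]
nip [ 33. 298.]
white [637.  88.]
jaw [316. 189.]
ring [473. 140.]
jtip [302. 193.]
rtip [487. 135.]
sjaw [484. 259.]
sring [355. 275.]
[440.11988578  47.01735127 167.96226115]
```

View pics/w3.png

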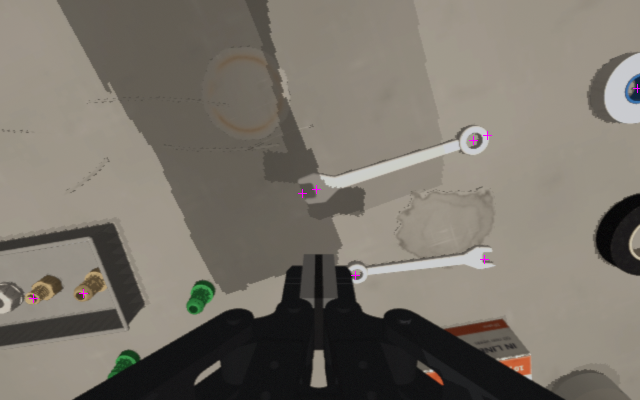

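The jaw is at about (314,190), on its mark, and everything still lies in place. This is the last descent and hold.

```bash
python3 -m crank '1 0 0 3 0 0 0;1 0 0 6 0 0 0;1 0 0 8 0 0 0;1 0 0 10 0 0 0;1 0 0 11 0 0 0;1 0 0 11.8 0 0 0;1 0 0 11.8 0 0 0;1 0 0 11.8 0 0 0;1 0 0 11.8 0 0 0;1 0 0 11.8 0 0 0'
for i in 1 2 3; do python3 -m crank '1 0 0 0 0 0 0;1 0 0 0 0 0 0;1 0 0 0 0 0 0;1 0 0 0 0 0 0;1 0 0 0 0 0 0;1 0 0 0 0 0 0;1 0 0 0 0 0 0;1 0 0 0 0 0 0;1 0 0 0 0 0 0;1 0 0 0 0 0 0' | head -2; done
python3 -c "
from workcell import r
print(r.finish_job())"
```

```text
time: 12.55
tool_pos: [440.4, 46.5, 50.7]
tool_rot: [0.001, 0.182, 0.983, 0.0]
wrist_force: [0.2, -0.2, -0.1]
finger_gap: 0.001
finger_force: 0.0
time: 13.38
tool_pos: [439.9, 46.3, 50.0]
time: 14.22
tool_pos: [439.9, 46.3, 50.0]
time: 15.05
tool_pos: [439.9, 46.3, 50.0]
the job is handed in; nothing more can be done
None
```

I pointed at the barb, the middle of the white reel and the larger spanner's open jaw in that order, each held about 2.5 s with no contact seen in the force readings, and handed the job in at 15 s still over the jaw; no verdict was returned.

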